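# Fill the sample tin, close it, and lift off the dust cover

## Task

Pour all six dried dates from the cup into the open tin and stand the empty cup back upright on the bench. Then carry the nested lid set over by the inner lid's stem, both lids together, lower it gently until it is fully seated on the tin, and let go. Finally take the outer lid alone (it has a collar to grip), lift it fully clear above the top of the stem, and finish still holding it there, level and still, with the inner lid left seated on the tin and nothing else on the bench knocked about.

Things in the scene. Friction and masses are not known exactly. Their poses are not given: they have to be found in the camera images.
- tin: open round steel tin, loose, about 0.6 kg, outside diameter 92 mm, height 75 mm, wall 4 mm (mouth 84 mm wide), floor 5 mm thick; stands upright on the bench; origin at the centre of its underside, z up its axis
- inner_lid: aluminium, 0.16 kg. Origin: centre of its underside, z up. Plug 66 mm wide at z=0 to 76 at z=10-12; flange 92 wide, z=12-16; stem 18 in diameter, z=16-75, up through the outer lid's collar, free above z=41; lifting by it carries both lids. Starts standing on the bench on its plug, outer lid nested on it. Seated on the tin (flange on rim) its origin is 63 above the tin's; 4 mm play all round
- outer_lid: aluminium dust cover, 0.12 kg, a round cap 104 mm wide with a hollow round collar on top. Origin: centre of the skirt's lower edge, z up. Skirt z=0-10 mm (98 inside diameter); flat top plate z=10-13; collar z=13-35, outside diameter 44, open hole 30. Nested, it lies loose on the inner lid's flange, its origin 6 mm above the inner lid's
- stem_top (a point): centre of the top end of the inner lid's stem, 75 mm above the inner lid's origin; its z axis is the lid's z
- cup: plain straight steel cup, about 0.11 kg, no handle, outside diameter 60 mm, height 70 mm, wall 3 mm, floor 5 mm; stands upright on the bench holding six smooth dates that cover its floor; origin at the centre of its underside, z up
- date0: whole hard dried date, dark brown, a rounded pellet 20 mm long and 15 mm thick, 10 g, lying in the cup at the start; origin at its centre
- date1: whole hard dried date, dark brown, a rounded pellet 20 mm long and 15 mm thick, 10 g, lying in the cup at the start; origin at its centre
- date2: whole hard dried date, dark brown, a rounded pellet 20 mm long and 15 mm thick, 10 g, lying in the cup at the start; origin at its centre
- date3: whole hard dried date, dark brown, a rounded pellet 20 mm long and 15 mm thick, 10 g, lying in the cup at the start; origin at its centre
- date4: whole hard dried date, dark brown, a rounded pellet 20 mm long and 15 mm thick, 10 g, lying in the cup at the start; origin at its centre
- date5: whole hard dried date, dark brown, a rounded pellet 20 mm long and 15 mm thick, 10 g, lying in the cup at the start; origin at its centre
- jar: bystander, not needed, leave alone; closed amber glass jar, 64 mm wide, 100 mm tall, loose; origin at the centre of its underside
- canister: bystander, not needed, leave alone; small closed steel can, 60 mm wide, 60 mm tall, loose; origin at the centre of its underside
- spoon: bystander, not needed, leave alone; wooden-handled spoon, 150 mm long, lying on the bench along its x axis, loose; origin at its middle
- dish: bystander, not needed, leave alone; white ceramic bowl, 90 mm wide, 30 mm tall, loose, empty; origin at the centre of its underside
- timer: bystander, not needed, leave alone; white kitchen timer, 35 x 75 mm, 55 mm tall, fixed; origin at the centre of its underside
Things that resemble listed ones, but are neither listed nor needed, are in the scene too. What is shaped like the inner_lid but green, red or yellow is not meant.

How it is judged:
By the outcome, as a careful person would: the job done as asked, in the order asked, and still so for the second after the job is handed in, while the arm keeps its last pose, push and grip.
It also fails if it takes over 72 s, if anything falls off the work surface, if the arm or the gripper's body presses on something with over 40 N, if the wrist force passes 120 N, or if a joint passes its speed limit or range.

## Robot

A 6-joint arm with a two-finger parallel gripper is mounted at the origin on the work surface. World frame = base frame: x ahead of the robot, y to its left, z up, the work surface at z = 0. Lengths are in m, angles in degrees, forces in N, time in s.
With the tool pointing down it reaches from about 0.325 to 0.85 m from the base axis. Payload 15.5 kg.
Tool frame: the origin (TCP) lies at the very end of the fingers, on their centre line; the grasp point (between the pads) lies arm.grip_depth behind it (arm.grip_depth is the distance from the TCP to the grasp point, in m); z points along the fingers, y is the direction in which the jaws open and shut (so a half turn about z gives the same grasp; the last joint's range is limited). The gripper opens to 91 mm and grips with 3 to 60 N. Pads are 32 mm wide; open, the fingers measure 118 mm over their backs; the gripper's body (76 mm by 178 mm) begins 60 mm behind the grasp point.
Start: joints at [-78.123, 28.281, 77.091, -0, 74.628, -5.472], TCP at [0.186, -0.597, 0.214] pointing down, gripper open.
Joint ranges: [-166.48, 166.48], [-47.26, 123.95], [12.59, 153.08], [-70.14, 250.14], [6.76, 159.57], [-176.63, 176.63]. Speed limits (degrees/s): [108.29, 108.29, 147.25, 172.46, 172.46, 172.46].

## Interface

Orientations are given as a 3x3 rotation matrix whose columns are the frame's x, y, z axes.
In Python, from rig import arm gives the robot as it stands. Calls block until the motion is done:
- arm.move_to(position, orientation): joint-space move of the TCP to a pose.
- arm.move_l(position, orientation=None, feed=0.15): straight line of the TCP; orientation=None keeps the orientation; feed is the mean speed in m/s.
- arm.move_joints(angles): joint-space move.
- arm.grip(opening): finger opening in m; the grip force is fixed at half the most; returns when the fingers have stopped.
- arm.sleep(seconds).
- arm.solve_ik(position, orientation): joint angles nearest the present ones, or None.
- arm.snapshot(name): name is "scene" or "side" or "wrist"; returns the picture (400x640x3 uint8, red, green, blue); there is no depth.
- arm.get_calibration(name): a dict with "intrinsics" (3x3 intrinsics, pixels), "cam_to_world" (4x4, takes a point from camera to world coordinates). Camera axes: x right, y down, z forward; pixel columns grow to the right and rows downward; lengths in m; the calibration is good to about 2 mm. The wrist camera is an equidistant fisheye: a pixel r from the principal point sees the ray r / f radians off the axis. A picture is of the moment at which its call begins: read the wrist's pose just before it. get_calibration takes no time and is no camera call; for the wrist camera it gives the pose at the moment of the call.
A pose or a line that the arm cannot do raises arm.Unreachable and nothing moves.
- arm.sign_off(): hands the job in, once; it reports no verdict.
Readings, each from a call of its own:
- arm.current_t(): time.
- arm.current_joint_positions(): joint angles.
- arm.current_dq(): joint speeds.
- arm.current_tau(): joint torques, N m.
- arm.current_ee_pos(): TCP position.
- arm.current_tool_rot(): TCP orientation.
- arm.current_force(): force on the tool from outside, world axes, zero at the start.
- arm.current_torque(): the same for the moment, N m.
- arm.current_width(): finger opening in m.
Only numpy, scipy, OpenCV 4.12 (cv2) and the standard library are available. Lean on these libraries where they do the work, as an engineer would, in place of code of your own. Each camera call takes 0.05 s, during which the arm holds its last target.

## Working session

There is one attempt and no reset: what is moved stays moved. The work goes in short steps, each a Python script; the robot and the scene stay as the last script left them, time stands still between calls to the robot, and variables do not carry over. Pictures are saved under pics/ and viewed, and the job is handed in when it is done.

```bash
ls; mkdir -p pics
python3 - <<'E'
from rig import arm
import cv2, numpy as np
np.set_printoptions(precision=4,suppress=True)
for n in ["scene","side","wrist"]:
    c=arm.get_calibration(n); print(n,c["intrinsics"],c["cam_to_world"])
    cv2.imwrite(f"pics/{n}0.png",arm.snapshot(n)[:,:,::-1])
print(arm.grip_depth,arm.current_t(),arm.current_tool_rot(),arm.current_width())
E
```

```text
pics
scene [[424.4681   0.     320.8115]
 [  0.     424.4681 200.8189]
 [  0.       0.       1.    ]] [[ 0.4138  0.4641 -0.7832  1.4452]
 [ 0.9103 -0.2245  0.3479 -0.3113]
 [-0.0144 -0.8569 -0.5154  0.6872]
 [ 0.      0.      0.      1.    ]]
side [[382.9947   0.     321.5871]
 [  0.     382.9947 202.1831]
 [  0.       0.       1.    ]] [[-0.9593 -0.167   0.2276  0.3309]
 [-0.2821  0.5945 -0.753   0.7701]
 [-0.0095 -0.7866 -0.6174  0.6341]
 [ 0.      0.      0.      1.    ]]
wrist [[309.7069   0.     322.014 ]
 [  0.     309.7069 196.7249]
 [  0.       0.       1.    ]] [[ 0.2976 -0.9207 -0.2524  0.2576]
 [-0.9547 -0.2869 -0.079  -0.5728]
 [ 0.0003  0.2645 -0.9644  0.3836]
 [ 0.      0.      0.      1.    ]]
0.0188 0.15 [[ 0.9545  0.2982 -0.0002]
 [ 0.2982 -0.9545  0.001 ]
 [ 0.0001 -0.001  -1.    ]] 0.09109798946570509
```

View pics/scene0.png

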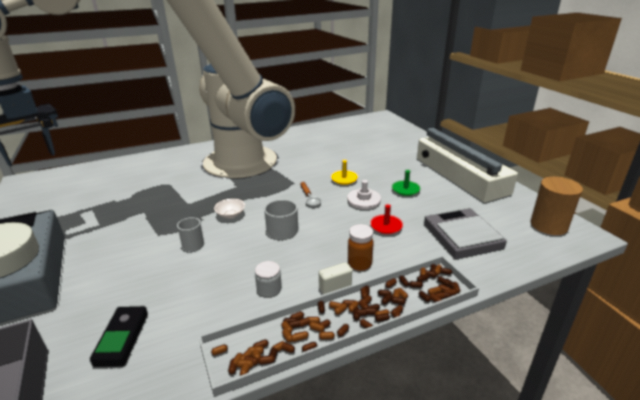

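View pics/side0.png

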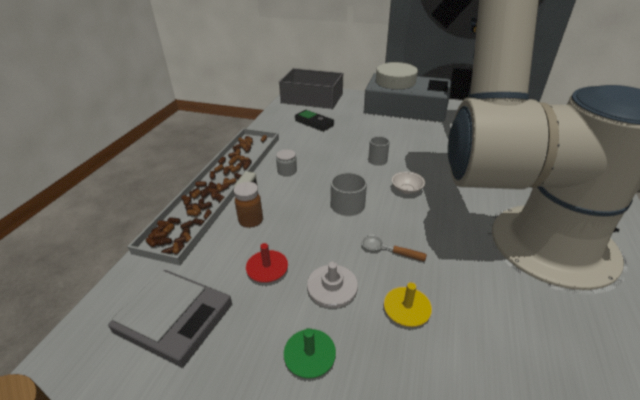

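View pics/wrist0.png

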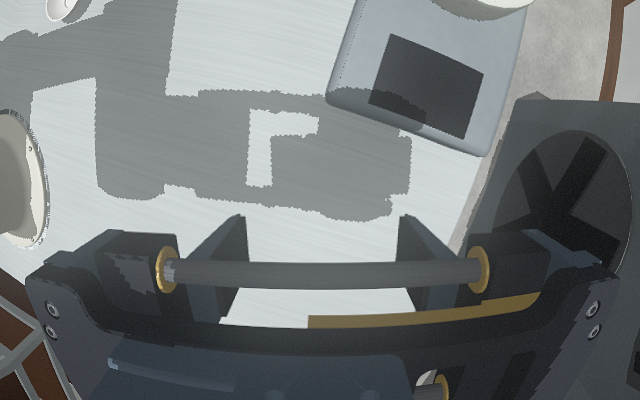

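The scene picture shows the cup (190,235), tin (281,220) and white/silver lid set (364,195). Red, green and yellow look-alikes are at (387,222), (406,186) and (344,176). The canister (268,280) could be taken for the cup, and the dish is at (230,210). I'll enlarge crops to measure.

Run:
```python
import cv2
a=cv2.imread("pics/scene0.png");b=cv2.imread("pics/side0.png")
cv2.imwrite("pics/c1.png",cv2.resize(a[170:270,165:325],None,fx=5,fy=5,interpolation=cv2.INTER_CUBIC))
cv2.imwrite("pics/c2.png",cv2.resize(a[150:250,310:440],None,fx=6,fy=6,interpolation=cv2.INTER_CUBIC))
cv2.imwrite("pics/c3.png",cv2.resize(b[125:225,300:440],None,fx=5,fy=5,interpolation=cv2.INTER_CUBIC))
cv2.imwrite("pics/c4.png",cv2.resize(b[230:330,230:440],None,fx=3.8,fy=3.8,interpolation=cv2.INTER_CUBIC))
```

```text
(no output)
```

View pics/c1.png

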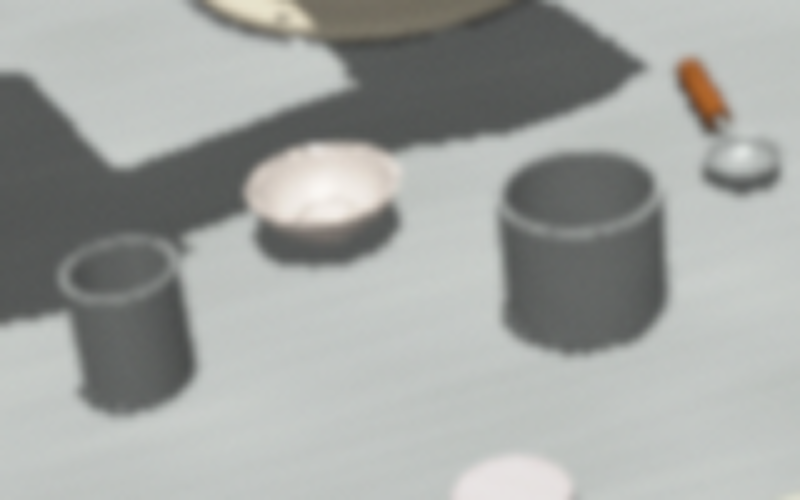

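View pics/c2.png

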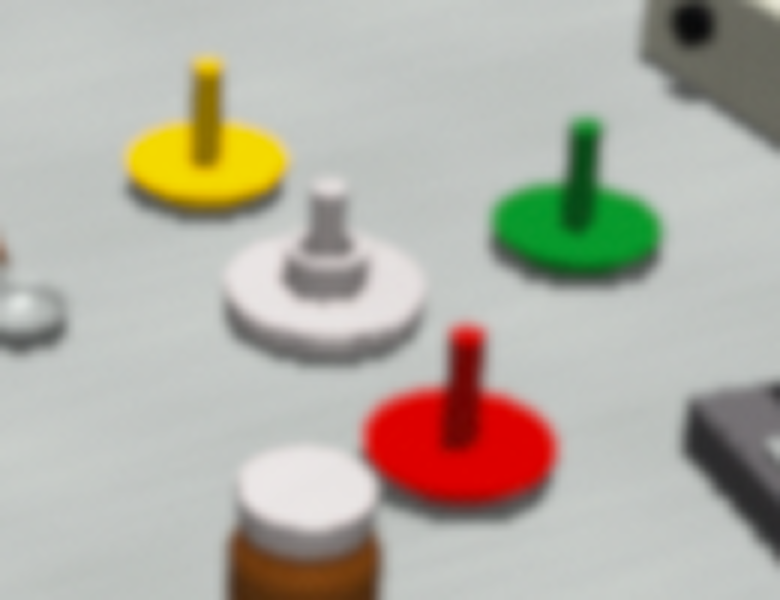

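View pics/c3.png

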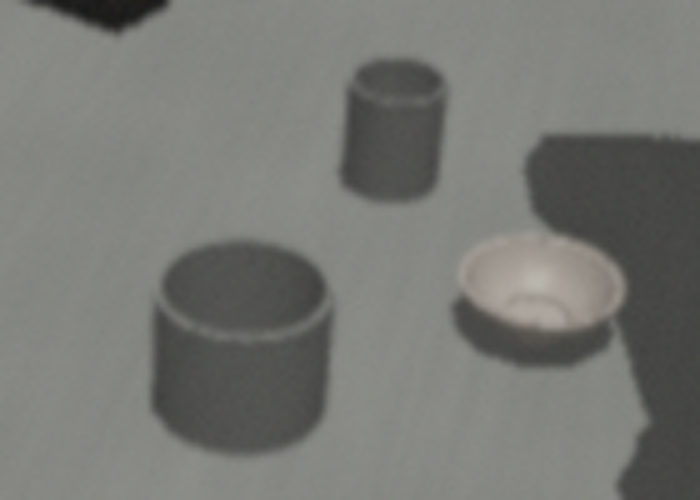

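View pics/c4.png

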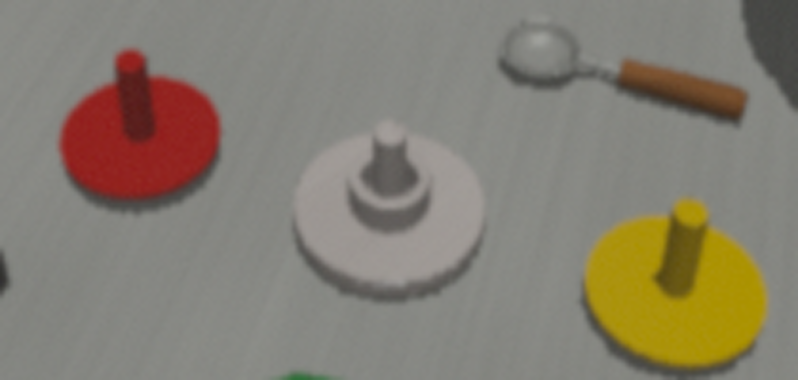

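```bash
cat > h.py <<'E'
from rig import arm
import cv2, numpy as np
np.set_printoptions(precision=4,suppress=True)
def ray(c,px):
    K=c["intrinsics"];T=np.array(c["cam_to_world"])
    d=np.linalg.inv(K)@np.array([px[0],px[1],1.]);return T[:3,3],T[:3,:3]@d
def plane(name,px,z):
    o,d=ray(arm.get_calibration(name),px);return o+d*(z-o[2])/d[2]
def wplane(c,px,z):
    K=c["intrinsics"];T=np.array(c["cam_to_world"])
    v=np.array([px[0]-K[0][2],px[1]-K[1][2]])/K[0][0];r=np.linalg.norm(v)
    d=np.array([*(np.sin(r)*v/max(r,1e-9)),np.cos(r)]);d=T[:3,:3]@d;o=T[:3,3]
    return o+d*(z-o[2])/d[2]
def wproj(c,P):
    K=c["intrinsics"];T=np.array(c["cam_to_world"])
    p=T[:3,:3].T@(np.asarray(P)-T[:3,3]);s=np.hypot(p[0],p[1]);th=np.arctan2(s,p[2])
    return K[0][2]+K[0][0]*th*p[0]/s, K[1][2]+K[0][0]*th*p[1]/s
def down(a):  # tool down, jaw axis y at angle a (deg) in world
    a=np.radians(a);y=np.array([np.cos(a),np.sin(a),0]);z=np.array([0,0,-1.]);return np.stack([np.cross(y,z),y,z],1)
def save(name,img): cv2.imwrite(f"pics/{name}.png",img[:,:,::-1])
E
python3 - <<'E'
from h import *
def p(n,s,a,z):
    print(n,plane(s,a,z)) 
p("cup rim","scene",(189.2,224),.07);p("cup rim","side",(379.4,141.2),.07)
p("tin","scene",(281.2,209),.075);p("tin","side",(348.8,183.2),.075)
p("stem","scene",(364.8,181),.075);p("stem","side",(332.5,264.3),.075)
p("plate","scene",(364.2,197.5),.019);p("plate","side",(332.9,284.7),.019)
p("jar top","scene",(361,233),.1);p("canister","scene",(267.5,270),.06);p("timer","scene",(335,272),.055)
p("dish","scene",(229.3,207),.03);p("red top","scene",(387.5,206),.075);p("yellow top","scene",(344.5,161),.075);p("green","scene",(407.5,171),.075)
p("spoon bowl","scene",(313,201),.005);p("spoon end","scene",(303,183),.005)
p("jar top","side",(247,186),.1);p("canister","side",(287,155),.06)
# size checks
print(np.linalg.norm(plane("scene",(164.9+58/5,224),.07)-plane("scene",(164.9+183/5,224),.07)),np.linalg.norm(plane("scene",(165+499/5,209),.075)-plane("scene",(165+664/5,209),.075)))
E
```

```text
cup rim [ 0.4645 -0.2522  0.07  ]
cup rim [ 0.4559 -0.2474  0.07  ]
tin [ 0.5072 -0.0129  0.075 ]
tin [ 0.4928 -0.0048  0.075 ]
stem [0.4669 0.2699 0.075 ]
stem [0.4608 0.2715 0.075 ]
plate [0.4699 0.2685 0.019 ]
plate [0.4585 0.2752 0.019 ]
jar top [0.7296 0.1097 0.1   ]
canister [ 0.7159 -0.1222  0.06  ]
timer [0.7823 0.0152 0.055 ]
dish [ 0.361  -0.1255  0.03  ]
red top [0.6191 0.2546 0.075 ]
yellow top [0.3162 0.2784 0.075 ]
green [0.4679 0.4231 0.075 ]
spoon bowl [0.3988 0.1268 0.005 ]
spoon end [0.2767 0.1434 0.005 ]
jar top [0.7175 0.1068 0.1   ]
canister [ 0.7008 -0.1146  0.06  ]
0.06572591823868103 0.08997162795681798
```

```bash
cat > plan.py <<'E'
from h import *
cup=np.array([.460,-.250]);tin=np.array([.50,-.009])
def tool(az,p):
    az=np.radians(az);p=np.radians(p)
    h=np.array([np.cos(az),np.sin(az),0]);t=np.cos(p)*h-np.sin(p)*np.array([0,0,1.])
    y=np.cross([0,0,1.],h);return np.stack([np.cross(y,t),y,t],1)
def rotm(ax,deg): return cv2.Rodrigues(np.array(ax,float)*np.radians(deg))[0]
def cupgrasp(c,az,p,zg,flip=False):
    R=tool(az,p)
    if flip: R=R@np.diag([-1,-1,1.])
    return np.array([c[0],c[1],zg])+R[:,2]*arm.grip_depth,R
def pourpose(R0,zg,fwd,th,L):
    """cup tilted th deg toward horizontal unit fwd; lower lip at L; returns TCP,R"""
    f=np.array([np.cos(np.radians(fwd)),np.sin(np.radians(fwd)),0]);z=np.array([0,0,1.])
    Q=rotm(np.cross(z,f),th)
    # lip point in upright cup frame rel to grasp point
    lip=f*.03+z*(.07-zg)
    G=np.asarray(L)-Q@lip
    R=Q@R0
    return G+R[:,2]*arm.grip_depth,R
E
python3 - <<'E'
from plan import *
base=np.degrees(np.arctan2(cup[1],cup[0]));print(base)
for off in range(-120,121,15):
  for p in (10,20,30,45,60):
    az=base+off
    for flip in (False,True):
      P,R=cupgrasp(cup,az,p,.045,flip)
      q=arm.solve_ik(P,R)
      if q is None: continue
      P2,_=cupgrasp(cup,az,p,.20,flip);q2=arm.solve_ik(P2,R)
      pre=arm.solve_ik(P-R[:,2]*.1,R)
      good=[]
      for fw in range(0,360,30):
        f=np.array([np.cos(np.radians(fw)),np.sin(np.radians(fw))])
        L=[*(tin-.02*f),.105]
        if all(arm.solve_ik(*pourpose(R,.045,fw,th,L)) is not None for th in (0,45,90,110,130)): good.append(fw)
      if good and q2 is not None: print(off,p,flip,pre is not None,np.round(q),good)
E
```

```text
-28.523118606312032
-120 10 False True [-11.  70.  66. -46. 112.  60.] [120, 150, 210, 240, 270, 300, 330]
-120 10 True True [ -11.   70.   66.  -46.  112. -120.] [120, 150, 210, 240, 300, 330]
-120 20 False True [-11.  65.  70. -41. 105.  60.] [210, 240, 270, 300, 330]
-120 20 True True [ -11.   65.   70.  -41.  105. -120.] [120, 150, 210, 240, 300, 330]
-120 30 False True [-13.  59.  74. -37.  96.  59.] [210, 240, 270, 300, 330]
-120 30 True True [ -13.   59.   74.  -37.   96. -121.] [120, 210, 300, 330]
-120 45 False True [-16.  52.  81. -32.  83.  57.] [180, 210, 240, 270, 330]
-120 45 True True [ -16.   52.   81.  -32.   83. -123.] [120, 180, 210, 240, 330]
-120 60 False True [-21.  45.  88. -25.  69.  52.] [180, 210, 240, 270]
-120 60 True True [ -21.   45.   88.  -25.   69. -128.] [180, 210, 240]
-105 10 False True [ -6.  68.  76. -53. 102.  61.] [150, 240, 270, 300, 330]
-105 10 True True [  -6.   68.   76.  -53.  102. -119.] [120, 150, 240, 300, 330]
-105 20 False True [ -7.  62.  79. -49.  94.  60.] [120, 150, 210, 240, 270, 300, 330]
-105 20 True True [  -7.   62.   79.  -
[... 2185 characters left out ...]
True True [-28.  48. 137. 194.  50. -88.] [0, 30]
-15 60 False False [-31.  37. 126. 208.  13.  73.] [240, 270]
-15 60 True False [ -31.   37.  126.  208.   13. -107.] [180, 240, 270]
0 30 False False [-43.  75. 148. 167. 102.  80.] [0, 300, 330]
0 30 True False [ -43.   75.  148.  167.  102. -100.] [0, 270, 300, 330]
0 45 False True [-40.  49. 139. 169.  53.  88.] [0, 30, 240, 270, 300, 330]
0 45 True True [-40.  49. 139. 169.  53. -92.] [0, 30, 210, 240, 270, 300, 330]
0 60 False False [-38.  37. 127. 160.  14. 101.] [0, 30]Traceback (most recent call last):
  File "<stdin>", line 16, in <module>
  File "<stdin>", line 16, in <genexpr>
ValueError: time passes only in moves, steps and waits
```

Run:
```python
from plan import *
print(arm.current_t())
arm.move_to([.40,-.10,.30],down(-90))
c=arm.get_calibration("wrist");i=arm.snapshot("wrist");save("w1",i)
np.save("w1.npy",c,allow_pickle=True);print(c["cam_to_world"],arm.current_t(),arm.current_joint_positions())
for P in ([*cup,.07],[*tin,.075],[.464,.271,.019]): print(wproj(c,P))
```

```text
0.15
[[-0.0011 -0.9645 -0.2642  0.4748]
 [-1.      0.0014 -0.0009 -0.0993]
 [ 0.0013  0.2642 -0.9645  0.4701]
 [ 0.      0.      0.      1.    ]] 2.175 [-22.411    5.6114  96.8382  -0.0043  77.5587  67.6291]
(np.float64(434.109507990798), np.float64(128.33425260366846))
(np.float64(250.92346685846158), np.float64(96.00956315629948))
(np.float64(107.01822211559323), np.float64(133.9328764208513))
```

View pics/w1.png

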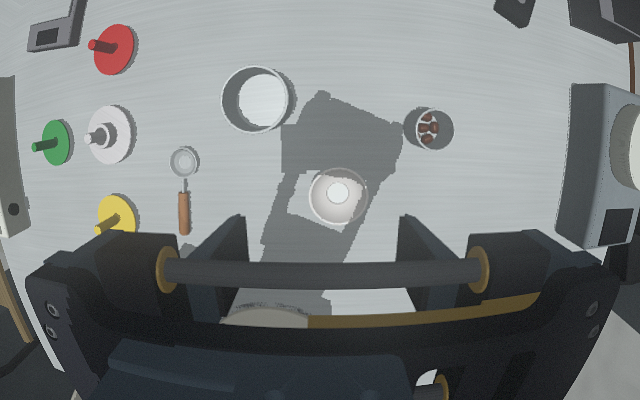

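Run:
```python
import cv2
a=cv2.imread("pics/w1.png")
cv2.imwrite("pics/w1a.png",cv2.resize(a[58:148,205:305],None,fx=6,fy=6,interpolation=cv2.INTER_CUBIC))
cv2.imwrite("pics/w1b.png",cv2.resize(a[95:165,390:470],None,fx=7,fy=7,interpolation=cv2.INTER_CUBIC))
```

```text
(no output)
```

View pics/w1a.png

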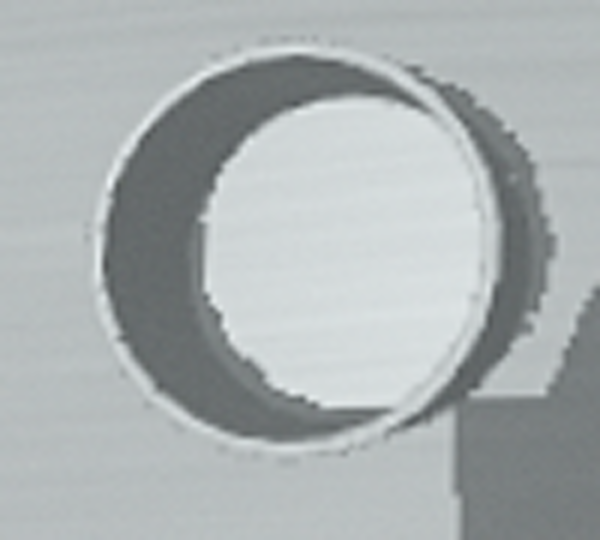

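View pics/w1b.png

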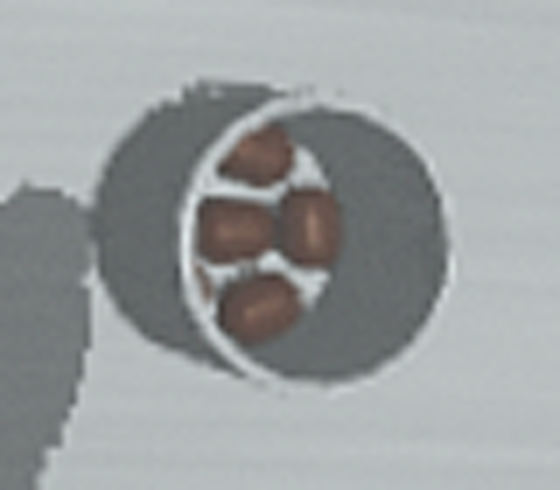

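Run:
```python
from plan import *
c=np.load("w1.npy",allow_pickle=True).item()
def fit(pts,o,s,z):
    P=np.array([wplane(c,(o[0]+(u+.5)/s-.5,o[1]+(v+.5)/s-.5),z)[:2] for u,v in pts])
    A=np.c_[2*P,np.ones(len(P))];s_=np.linalg.lstsq(A,(P**2).sum(1),rcond=None)[0]
    print(s_[:2],2*np.sqrt(s_[2]+s_[:2]@s_[:2]))
fit([(95,250),(500,245),(295,43),(285,452),(155,100),(150,395)],(205,58),6,.075)
fit([(182,240),(450,250),(310,93),(320,388),(225,140),(425,150)],(390,95),7,.07)
for n,px,z in (("dish",(338,195),.03),("spoonbowl",(185,160),.005),("spoonend",(184,234),.01),("stem",(90,137),.075),("plate",(109,134),.019),("red",(93,44),.075),("yel",(101,222),.075)): print(n,wplane(c,px,z))
```

```text
[ 0.4966 -0.0119] 0.08946546599436364
[ 0.4591 -0.252 ] 0.05657748696109616
dish [ 0.3568 -0.1232  0.03  ]
spoonbowl [0.4093 0.122  0.005 ]
spoonend [0.2826 0.1378 0.01  ]
stem [0.4639 0.2631 0.075 ]
plate [0.4635 0.2663 0.019 ]
red [0.6113 0.2533 0.075 ]
yel [0.3237 0.2657 0.075 ]
```

```bash
sed -i 's/cup=np.array.*/cup=np.array([.459,-.252]);tin=np.array([.497,-.012])/' plan.py
python3 - <<'E'
from plan import *
for az in (-133,-120,-145):
  P,R=cupgrasp(cup,az,30,.045,True)
  for b in (.2,.12,0):
    print(az,b,arm.solve_ik(P-R[:,2]*b+np.array([0,0,.0]),R))
  for th in (0,30,60,90,110,125):
    f=np.array([np.cos(np.radians(az)),np.sin(np.radians(az))])
    X,Q=pourpose(R,.045,az,th,[*(tin-.02*f),.10]);print(th,X,arm.solve_ik(X,Q))
E
```

```text
-133 0.2 [   1.96     55.4346   62.3031  -40.1142  107.9937 -131.1852]
-133 0.12 [  -1.904    55.1475   71.9065  -41.3321   98.8021 -127.4882]
-133 0 [  -8.7367   56.8545   83.413   -45.8601   85.8216 -121.9841]
0 [0.52   0.0127 0.0656] [  13.4917   59.6448   65.1716  -30.16    107.9    -118.4431]
30 [0.5305 0.0239 0.0771] [   8.1036   43.2112   79.9772  -18.5101   81.4661 -122.098 ]
60 [0.5356 0.0294 0.0947] [  -3.2338   29.9702   97.2145   -0.       52.8153 -140.2338]
90 [0.5341 0.0278 0.1137] [-21.7798  26.5933 113.7296  48.4129  38.5479 162.7597]
110 [0.5295 0.0228 0.1247] [-35.7064  34.1309 122.0373  77.3343  51.1506 120.972 ]
125 [0.5245 0.0175 0.131 ] [-44.3486  44.976  125.3255  84.1883  65.6075 100.6566]
-120 0.2 [   7.2917   50.7979   75.3334  -44.0096   97.4098 -130.388 ]
-120 0.12 [   2.5103   51.7367   82.983   -46.9264   88.7914 -126.8229]
-120 0 [  -5.8192   55.0727   91.8035  -54.1751   77.003  -120.771 ]
0 [0.5139 0.0172 0.0656] [  18.1851   57.2895   72.6509  -35.8972  100.0135 -121.2715]
30 [0.5215 0.0305 0.0771] [  11.3534   41.288    85.0037  -22.7839   75.7395 -
[... 368 characters left out ...]
59.8824   50.4516  -37.1926  117.6851 -130.8828]
-145 0.12 [  -6.3215   58.4153   62.2039  -36.9015  107.7611 -126.6311]
-145 0 [ -11.9347   58.6714   76.2657  -39.35     93.7522 -121.2165]
0 [0.5246 0.0073 0.0656] [   8.9615   61.5638   59.3964  -24.6337  114.2073 -114.3761]
30 [0.5372 0.0162 0.0771] [   4.82     44.683    76.1906  -14.5982   85.7897 -115.6359]
60 [0.5434 0.0205 0.0947] [  -4.1325   30.4266   96.1791   -0.       53.3942 -129.1325]
90 [0.5416 0.0192 0.1137] [-20.1103  25.597  116.4814  53.2162  30.8026 169.8794]
110 [0.536  0.0153 0.1247] [-33.8937  33.6616 128.1027  94.8669  45.8271 114.018 ]
125 [0.53   0.0111 0.131 ] [-43.4808  47.1737 133.8274 101.9741  65.2038  88.9195]
```

```bash
cat >> plan.py <<'E'
AZ=-125;PP=38;ZG=.045
f2=np.array([np.cos(np.radians(AZ)),np.sin(np.radians(AZ))])
E
python3 - <<'E'
from plan import *
P,R=cupgrasp(cup,AZ,PP,ZG)
q=arm.solve_ik(P-R[:,2]*.16,R);print(q, P-R[:,2]*.16)
for th,z in ((0,.165),(60,.135),(90,.11),(110,.11),(128,.11)):
    X,Q=pourpose(R,ZG,AZ,th,[*(tin-.02*f2),z]);print(th,X,arm.solve_ik(X,Q))
arm.move_joints(q)
save("s2",arm.snapshot("scene"));save("w2",arm.snapshot("wrist"));print(arm.current_t(),arm.current_force())
E
```

```text
[  0.6034  46.7603  78.084  -39.8591  91.4182  48.126 ] [ 0.5228 -0.1609  0.1319]
0 [0.5172 0.0168 0.1284] [ 15.1138  49.11    72.4653 -30.9962 101.1143  56.1673]
60 [0.531  0.0365 0.1299] [ -7.2235  25.1024 100.1017   9.0653  51.4003  22.3237]
90 [0.5294 0.0343 0.1252] [-27.4902  28.6585 114.0314  55.8756  47.5048 -35.4123]
110 [0.5252 0.0283 0.1368] [-39.7592  38.4748 118.8846  72.3481  62.484  -64.3703]
128 [0.5196 0.0203 0.1445] [-47.0559  51.5311 119.5175  75.929   78.0275 -81.0514]
3.375 [-0.1878  0.2283  0.3995]
```

View pics/s2.png

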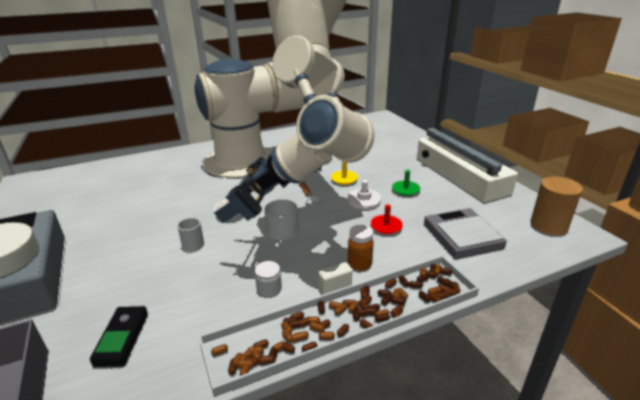

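View pics/w2.png

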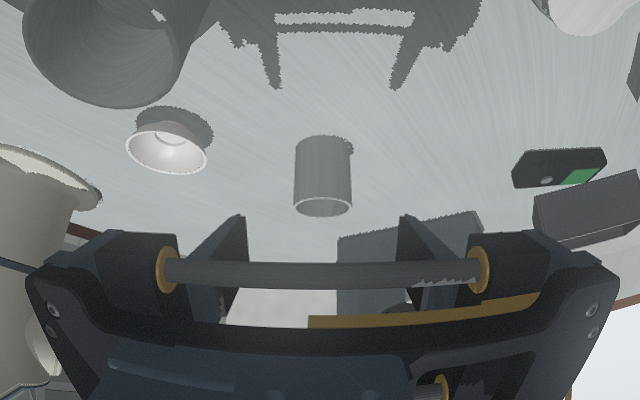

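```bash
python3 - <<'E'
from plan import *
P,R=cupgrasp(cup,AZ,PP,ZG)
arm.move_l(P-R[:,2]*.04,R,feed=.12)
print(arm.current_force())
arm.move_l(P,R,feed=.06)
print(arm.current_force())
arm.grip(.05)
print(arm.current_width(),arm.current_force(),arm.current_ee_pos()-P)
save("d3",arm.snapshot("side"));save("w3",arm.snapshot("wrist"))
arm.move_l(P+[0,0,.03],R,feed=.05)
print(arm.current_width(),arm.current_force(),arm.current_t());save("s3",arm.snapshot("scene"))
E
python3 -c "
import cv2,numpy as np
cv2.imwrite('pics/m3.png',np.hstack([cv2.resize(cv2.imread('pics/d3.png')[80:280,250:500],(400,320)),cv2.resize(cv2.imread('pics/s3.png')[120:320,150:400],(400,320))]))"
```

```text
[ 0.7499 -0.7311  0.1878]
[-0.0604  0.7536 -0.2334]
0.060245792521650826 [0.7367 2.5724 1.4987] [0.0001 0.     0.0001]
0.06011478446396217 [-0.0099  0.3209 -1.0633] 6.775
```

View pics/m3.png

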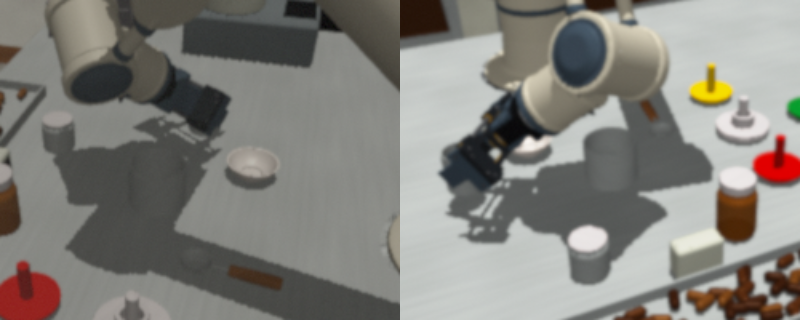

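View pics/w3.png

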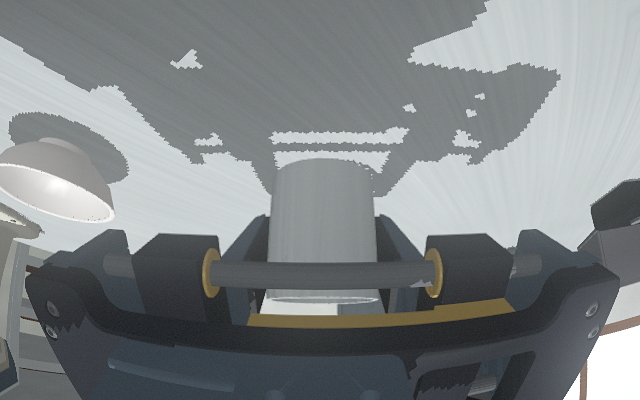

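The cup is gripped at 60 mm and lifted level. Next I carry it over the tin and tilt.

```bash
python3 - <<'E'
from plan import *
P,R=cupgrasp(cup,AZ,PP,ZG)
arm.move_l(P+[0,0,.16],R,feed=.15)
X,Q=pourpose(R,ZG,AZ,0,[*(tin-.02*f2),.20])
arm.move_l(X,Q,feed=.15)
for th,z in ((30,.175),(60,.14)):
    X,Q=pourpose(R,ZG,AZ,th,[*(tin-.02*f2),z]);arm.move_to(X,Q)
print(arm.current_joint_positions(),arm.current_width(),arm.current_t());save("s4",arm.snapshot("scene"));save("d4",arm.snapshot("side"));save("w4",arm.snapshot("wrist"))
E
python3 -c "
import cv2,numpy as np
cv2.imwrite('pics/m4.png',np.hstack([cv2.resize(cv2.imread('pics/d4.png')[80:280,250:500],(400,320)),cv2.resize(cv2.imread('pics/s4.png')[120:320,150:400],(400,320))]))"
```

```text
[-7.1746 24.8485 99.7028  8.8257 52.3167 22.5878] 0.06060053544980273 10.975
```

View pics/m4.png

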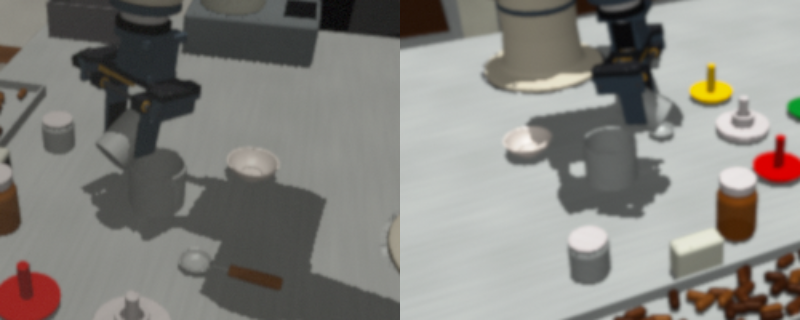

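View pics/w4.png

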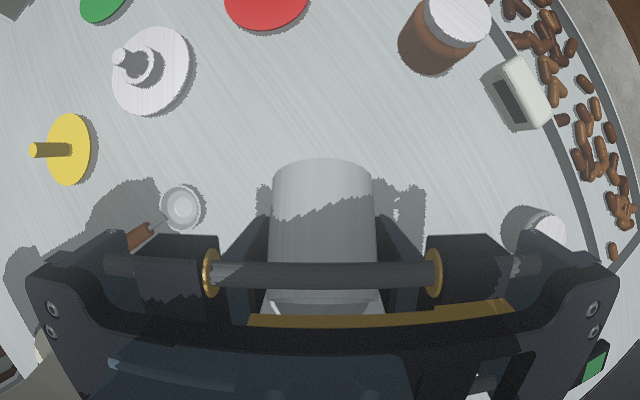

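```bash
python3 - <<'E'
from plan import *
P,R=cupgrasp(cup,AZ,PP,ZG)
for th,z in ((80,.118),(90,.11),(98,.107),(106,.107),(116,.107),(128,.107)):
    X,Q=pourpose(R,ZG,AZ,th,[*(tin-.02*f2),z]);arm.move_to(X,Q)
    if th>=90: save(f"s5_{th}",arm.snapshot("scene"))
arm.sleep(.3)
print(arm.current_joint_positions(),arm.current_width(),arm.current_force(),arm.current_t());save("s5",arm.snapshot("scene"));save("d5",arm.snapshot("side"))
E
python3 -c "
import cv2,numpy as np
c=lambda n:cv2.resize(cv2.imread(f'pics/{n}.png')[150:270,210:360],(400,290))
cv2.imwrite('pics/m5.png',np.vstack([np.hstack([c('s5_98'),c('s5_116')]),np.hstack([c('s5'),cv2.resize(cv2.imread('pics/d5.png')[110:240,270:430],(400,290))])]))"
```

```text
[-46.9879  51.8069 119.5014  75.9933  77.8774 -81.3666] 0.06030571559416202 [-0.5659 -0.4717 -1.382 ] 14.1417
```

View pics/m5.png

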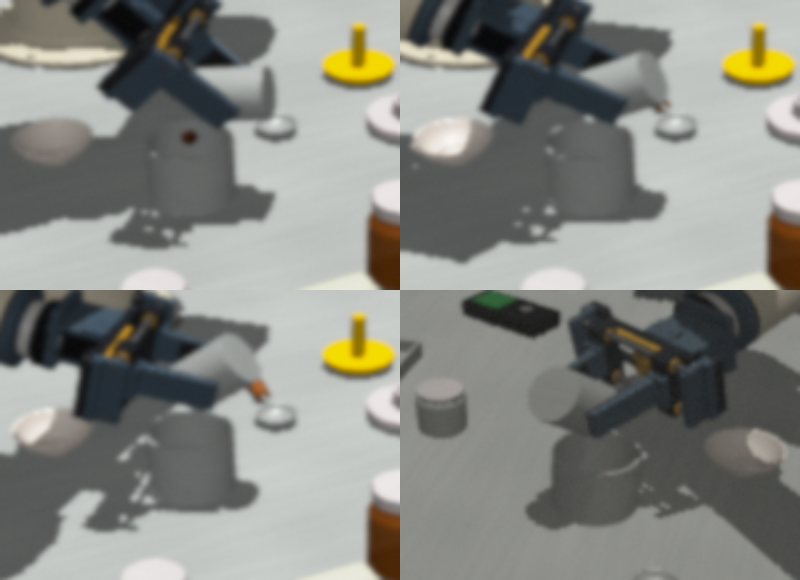

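```bash
python3 - <<'E'
from plan import *
P,R=cupgrasp(cup,AZ,PP,ZG)
L=[*(tin-.02*f2),.112]
X,Q=pourpose(R,ZG,AZ,138,L)
try: arm.move_to(X,Q)
except Exception as e: print(e)
arm.sleep(.25)
print(arm.current_force())
for th,z in ((115,.112),(90,.115),(60,.145),(30,.18),(0,.21)):
    X,Q=pourpose(R,ZG,AZ,th,[*(tin-.02*f2),z]);arm.move_to(X,Q)
arm.move_l(P+[0,0,.16],R,feed=.2)
print(arm.current_force(),arm.current_width(),arm.current_t(),arm.current_joint_positions());save("s6",arm.snapshot("scene"));save("d6",arm.snapshot("side"));save("w6",arm.snapshot("wrist"))
E
python3 -c "
import cv2,numpy as np
c=lambda n:cv2.resize(cv2.imread(f'pics/{n}.png')[150:270,210:360],(400,290))
cv2.imwrite('pics/m6.png',np.vstack([np.hstack([c('s6'),cv2.resize(cv2.imread('pics/s6.png')[130:250,140:290],(400,290))]),np.hstack([cv2.resize(cv2.imread('pics/d6.png')[110:240,270:430],(400,290)),cv2.resize(cv2.imread('pics/w6.png'),(400,290))])]))"
```

```text
[ 0.5201 -0.2713 -1.1754]
[ 0.5067  1.1002 -1.7704] 0.06053709616148597 19.6417 [ -8.9503  37.5509  87.9615 -45.2522  85.6119  42.7941]
```

View pics/m6.png

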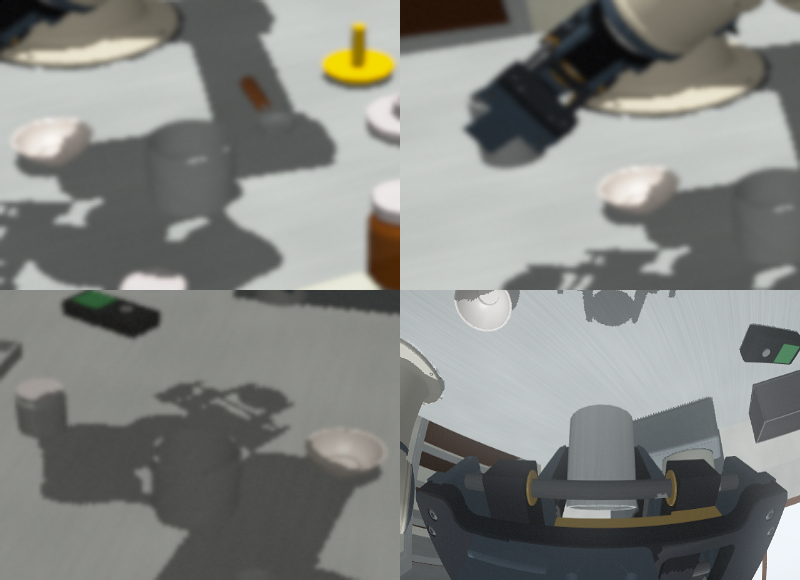

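```bash
python3 - <<'E'
from plan import *
P,R=cupgrasp(cup,AZ,PP,ZG)
arm.move_l(P+[0,0,.015],R,feed=.2)
f0=arm.current_force()
for dz in (.004,.002,.001,0,-.001):
    arm.move_l(P+[0,0,dz],R,feed=.03)
    f=arm.current_force()-f0;print(dz,f)
    if f[2]>2: break
arm.grip(.085)
arm.move_l(P-R[:,2]*.13,R,feed=.15)
arm.move_to([.40,-.10,.30],down(-90))
save("w7",arm.snapshot("wrist"));np.save("w7.npy",arm.get_calibration("wrist"),allow_pickle=True);print(arm.current_t(),arm.current_width())
E
python3 -c "
import cv2,numpy as np
a=cv2.imread('pics/w7.png');cv2.imwrite('pics/m7.png',cv2.resize(a[55:235,200:480],None,fx=2.8,fy=2.8,interpolation=cv2.INTER_CUBIC))"
```

```text
0.004 [0.7233 0.1925 0.7622]
0.002 [0.2454 1.0693 1.6771]
0.001 [-0.5625  0.9993  1.5647]
0 [0.3781 0.3075 2.8865]
24.6833 0.08501715607714287
```

View pics/m7.png

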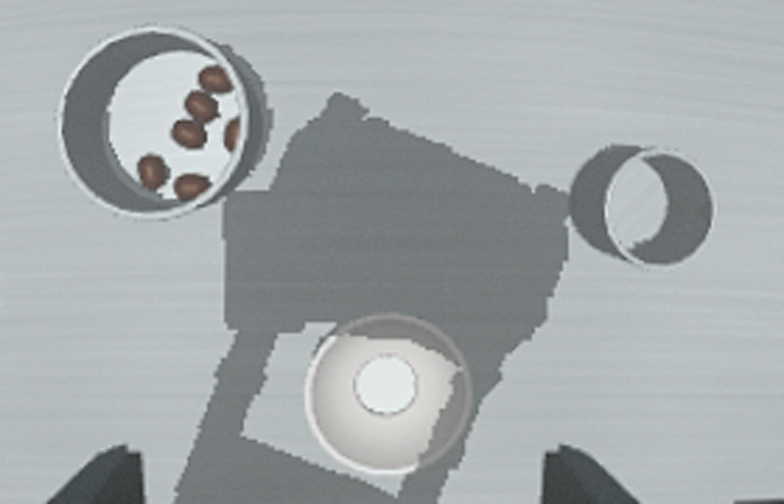

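View pics/w7.png

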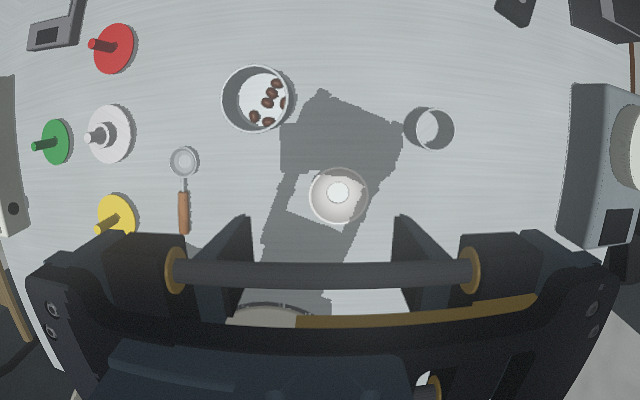

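All six dates are in the tin, five clear and one at its right inner edge. The cup at (432,128) stands empty. Next I take matched close views of the tin and the lid set.

```bash
python3 - <<'E'
from plan import *
arm.move_to([.407,-.012,.20],down(-90))
arm.sleep(.15)
np.save("w8.npy",arm.get_calibration("wrist"),allow_pickle=True);save("w8",arm.snapshot("wrist"))
arm.move_to([.374,.266,.20],down(-90))
arm.sleep(.15)
np.save("w9.npy",arm.get_calibration("wrist"),allow_pickle=True);save("w9",arm.snapshot("wrist"))
print(arm.current_t(),arm.current_joint_positions())
E
python3 -c "
import cv2
for n in 'w8','w9':
    a=cv2.imread(f'pics/{n}.png');cv2.imwrite(f'pics/{n}z.png',cv2.resize(a[50:210,220:420],None,fx=3.75,fy=3.75,interpolation=cv2.INTER_CUBIC))"
```

```text
26.7583 [ 27.8336  15.9609 100.66    -0.0061  63.3724 117.9334]
```

View pics/w8z.png

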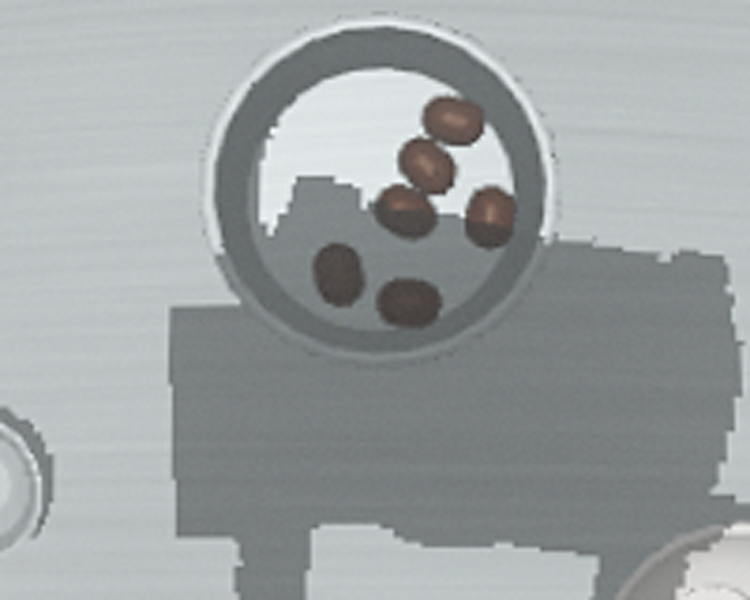

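View pics/w9z.png

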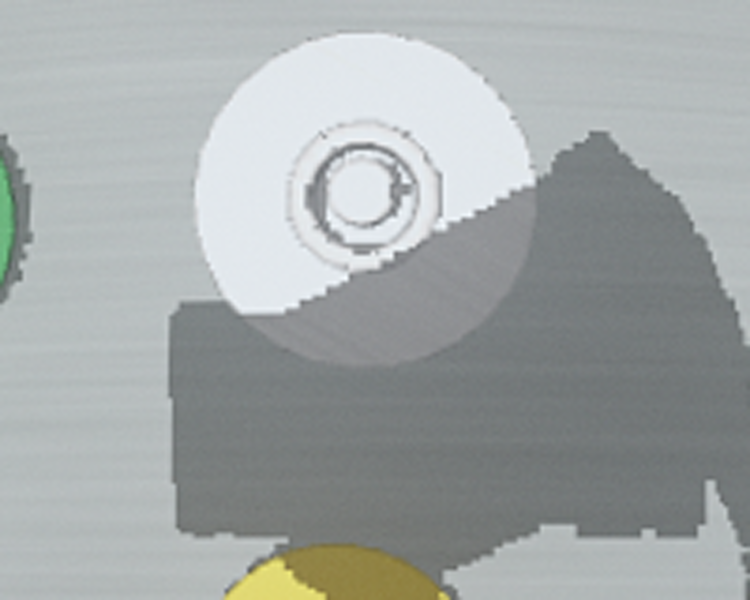

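Run:
```python
from plan import *
def fit(c,pts,z):
    c=np.load(c,allow_pickle=True).item();s=3.75
    P=np.array([wplane(c,(220+(u+.5)/s-.5,50+(v+.5)/s-.5),z)[:2] for u,v in pts])
    A=np.c_[2*P,np.ones(len(P))];s_=np.linalg.lstsq(A,(P**2).sum(1),rcond=None)[0]
    print(s_[:2],2*np.sqrt(s_[2]+s_[:2]@s_[:2]))
fit("w8.npy",[(206,190),(553,190),(380,18),(380,363)],.075)
fit("w8.npy",[(216,190),(545,190),(380,28),(380,353)],.075)
fit("w9.npy",[(326,189),(399,189),(362,153),(362,226)],.075)
fit("w9.npy",[(194,200),(537,200),(366,33),(366,367)],.019)
fit("w9.npy",[(286,195),(443,195),(364,119),(364,271)],.041)
```

```text
[ 0.4959 -0.0108] 0.08825316171243353
[ 0.4959 -0.0111] 0.08333764163989724
[0.4624 0.2711] 0.01845208273179749
[0.462  0.2713] 0.10243403723041646
[0.4624 0.2712] 0.04358445906600048
```

```bash
cat >> plan.py <<'E'
lid=np.array([.4623,.2712]);tin=np.array([.4959,-.011])
D=down(-90)
E
python3 - <<'E'
from plan import *
arm.grip(.05)
arm.move_to([*lid,.12],D)
arm.move_l([*lid,.046],D,feed=.08)
f0=arm.current_force()
arm.grip(.01)
print(arm.current_width(),arm.current_force()-f0)
arm.move_l([*lid,.056],D,feed=.04)
print(arm.current_force()-f0,arm.current_width())
arm.move_l([*lid,.175],D,feed=.15)
arm.sleep(.2)
print(arm.current_force()-f0,arm.current_width(),arm.current_t())
save("s10",arm.snapshot("scene"));save("d10",arm.snapshot("side"));save("w10",arm.snapshot("wrist"))
E
python3 -c "
import cv2,numpy as np
cv2.imwrite('pics/m10.png',np.hstack([cv2.resize(cv2.imread('pics/d10.png')[150:350,210:460],(400,320)),cv2.resize(cv2.imread('pics/s10.png')[100:260,290:490],(400,320))]))"
```

```text
0.017541895731354736 [1.5314 0.5118 0.5578]
[ 0.3517  1.3723 -2.4163] 0.017294917000165794
[ 0.6088  1.7634 -2.616 ] 0.01743823336341864 31.225
```

View pics/m10.png

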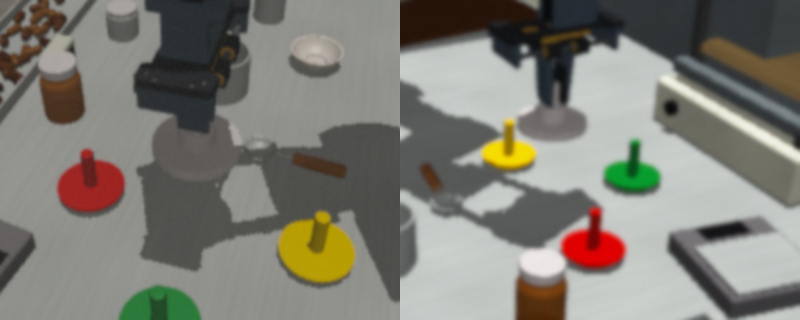

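View pics/w10.png

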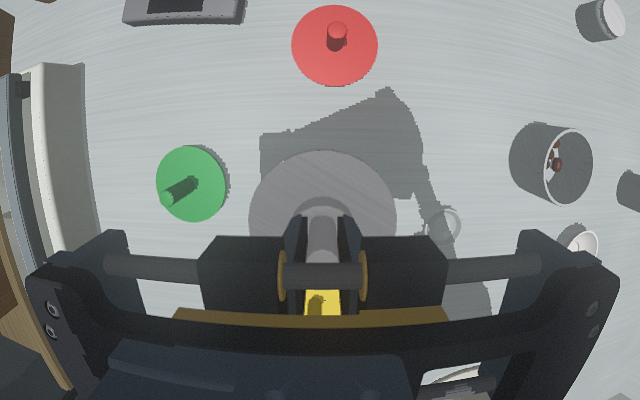

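Both lids are held together and level (2.7 N ≈ 0.28 kg). I carry them over and lower with the force watched.

```bash
python3 - <<'E'
from plan import *
arm.move_l([*tin,.175],D,feed=.15)
arm.sleep(.2)
save("w11",arm.snapshot("wrist"));save("d11",arm.snapshot("side"))
arm.move_l([*tin,.135],D,feed=.08)
f0=np.mean([arm.current_force() for _ in range(3)],0)
z=.135
while z>.1065:
    z-=.003 if z>.1155 else .001
    arm.move_l([*tin,z],D,feed=.03)
    f=arm.current_force()-f0
    if z<.122: print(round(z,4),f)
    if f[2]>3.5: break
print(arm.current_t(),arm.current_torque())
save("s11",arm.snapshot("scene"));save("d11b",arm.snapshot("side"))
E
python3 -c "
import cv2,numpy as np
cv2.imwrite('pics/m11.png',np.hstack([cv2.resize(cv2.imread('pics/d11b.png')[130:250,280:430],(400,320)),cv2.resize(cv2.imread('pics/s11.png')[140:260,210:360],(400,320))]))"
```

```text
0.12 [-0.8051 -0.1639 -1.5912]
0.117 [-0.7803 -0.0819 -1.0533]
0.114 [-0.6312 -0.5454 -1.2435]
0.113 [-0.3089 -0.0978 -1.4308]
0.112 [ 0.1098 -1.3946 -0.8232]
0.111 [ 0.4204 -1.4621 -2.3873]
0.11 [-0.2841  0.1946 -0.564 ]
0.109 [-0.4698 -1.0361 -0.1933]
0.108 [-4.2641 -0.6958 15.9473]
37.6167 [-0.0951  0.6981 -0.029 ]
```

View pics/m11.png

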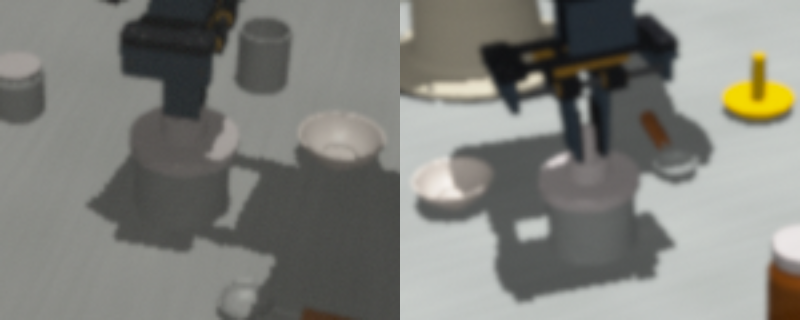

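```bash
python3 - <<'E'
from plan import *
arm.move_l([*tin,.1086],D,feed=.03)
print(arm.current_force())
arm.grip(.045)
arm.move_l([*tin,.19],D,feed=.15)
arm.move_to([tin[0]-.09,tin[1],.24],D)
arm.sleep(.15)
np.save("w12.npy",arm.get_calibration("wrist"),allow_pickle=True);save("w12",arm.snapshot("wrist"))
save("s12",arm.snapshot("scene"));save("d12",arm.snapshot("side"));print(arm.current_t())
E
python3 -c "
import cv2,numpy as np
a=cv2.imread('pics/w12.png');cv2.imwrite('pics/w12z.png',cv2.resize(a[50:210,220:420],None,fx=3.75,fy=3.75,interpolation=cv2.INTER_CUBIC))
cv2.imwrite('pics/m12.png',np.hstack([cv2.resize(cv2.imread('pics/d12.png')[130:250,280:430],(400,320),interpolation=2),cv2.resize(cv2.imread('pics/s12.png')[140:260,210:360],(400,320),interpolation=2)]))"
```

```text
[-1.451  -0.0556  4.5535]
40.0583
```

View pics/m12.png

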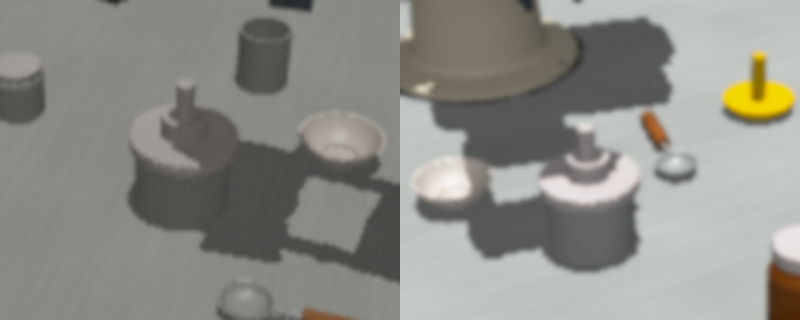

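View pics/w12z.png

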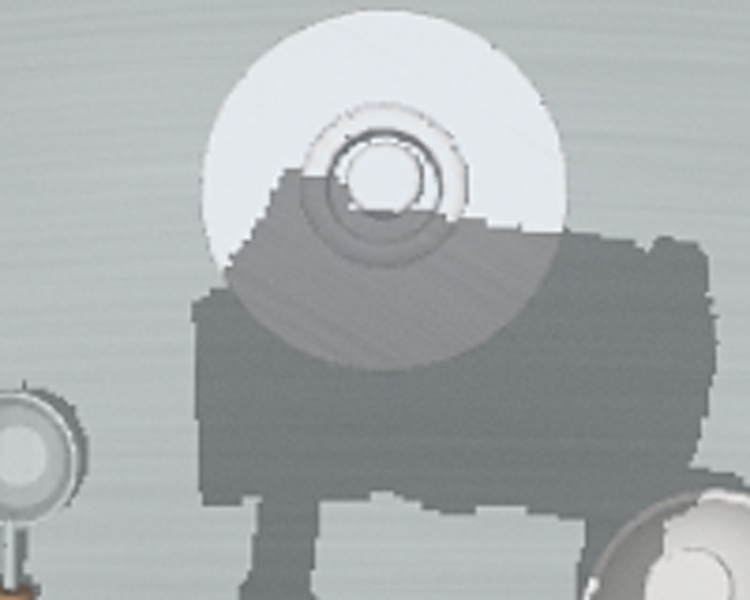

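Run:
```python
from plan import *
def fit(c,pts,z):
    c=np.load(c,allow_pickle=True).item();s=3.75
    P=np.array([wplane(c,(220+(u+.5)/s-.5,50+(v+.5)/s-.5),z)[:2] for u,v in pts])
    A=np.c_[2*P,np.ones(len(P))];s_=np.linalg.lstsq(A,(P**2).sum(1),rcond=None)[0]
    print(s_[:2],2*np.sqrt(s_[2]+s_[:2]@s_[:2]))
fit("w12.npy",[(347,177),(423,177),(384,140),(384,212)],.138)
fit("w12.npy",[(301,185),(469,185),(385,102),(385,267)],.104)
fit("w12.npy",[(203,190),(567,190),(385,11),(385,370)],.082)
```

```text
[ 0.4961 -0.0103] 0.017193008138311903
[ 0.4958 -0.0103] 0.04356716827160621
[ 0.4954 -0.0104] 0.10204134201414422
```

```bash
python3 - <<'E'
from plan import *
c=[.4958,-.0106]
arm.grip(.07)
arm.move_to([*c,.18],D)
arm.move_l([*c,.086],D,feed=.08)
f0=arm.current_force();print(f0)
arm.grip(.03)
print(arm.current_width(),arm.current_force()-f0)
arm.move_l([*c,.096],D,feed=.04)
print(arm.current_width(),arm.current_force()-f0)
arm.move_l([*c,.19],D,feed=.08)
arm.sleep(.5)
print(arm.current_width(),arm.current_force()-f0,arm.current_t(),arm.current_dq())
save("s13",arm.snapshot("scene"));save("d13",arm.snapshot("side"));save("w13",arm.snapshot("wrist"))
E
python3 -c "
import cv2,numpy as np
cv2.imwrite('pics/m13.png',np.hstack([cv2.resize(cv2.imread('pics/d13.png')[90:250,270:440],(400,376),interpolation=2),cv2.resize(cv2.imread('pics/s13.png')[110:270,200:370],(400,376),interpolation=2)]))"
```

```text
[ 0.0475 -0.6134 -0.2218]
0.04344207717939999 [-0.5172  0.8302  3.7606]
0.04374874170242465 [-0.362  -0.1103 -1.0209]
0.043478752895078986 [-0.0982 -0.2768 -0.4948] 45.225 [ 0.0471  0.0274  0.0049 -0.0025 -0.0537  0.0257]
```

View pics/m13.png

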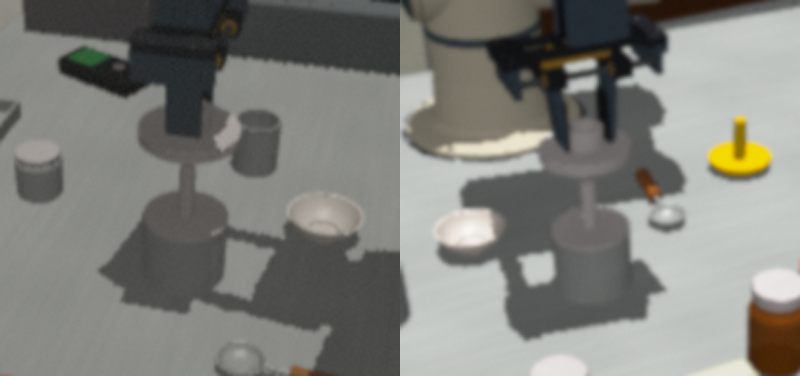

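View pics/s13.png

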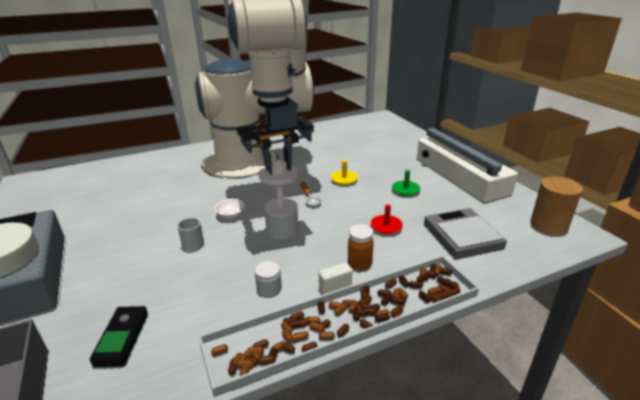

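The lid hides the stem top from this angle. I'll lift 40 mm more so I can see the gap before handing in.

```bash
python3 - <<'E'
from plan import *
arm.move_l([.4958,-.0106,.235],D,feed=.08)
arm.sleep(.6)
print(arm.current_width(),arm.current_ee_pos(),arm.current_tool_rot()[:,2],arm.current_t(),arm.current_dq())
save("s14",arm.snapshot("scene"));save("d14",arm.snapshot("side"))
E
python3 -c "
import cv2,numpy as np
cv2.imwrite('pics/m14.png',np.hstack([cv2.resize(cv2.imread('pics/d14.png')[70:230,270:440],(400,376),interpolation=2),cv2.resize(cv2.imread('pics/s14.png')[90:250,200:370],(400,376),interpolation=2)]))"
```

```text
0.04319947315911073 [ 0.4958 -0.0106  0.235 ] [-0.0001  0.     -1.    ] 46.6917 [-0.0129 -0.0196 -0.1132 -0.0442  0.0268 -0.0484]
```

View pics/m14.png

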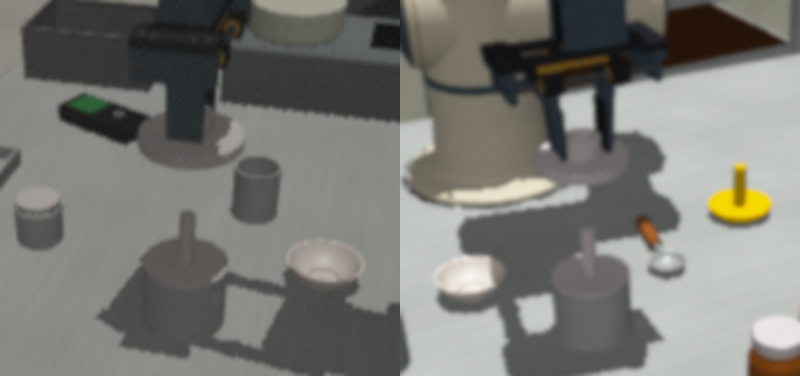

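The outer lid hangs level and clear above the free stem, and the inner lid is seated flat on the tin. I'm handing in.

```bash
python3 -c "
from rig import arm
arm.sign_off()"
```

```text
the job is handed in; nothing more can be done
```

The job is done and handed in at about 47 s of the 72 s allowed.

- **Dates and cup:** I poured all six dates into the tin; the wrist view shows six in there. The cup stands upright and empty, back where it was.
- **Lid set:** I carried both lids over by the stem and lowered them onto the tin. Contact came within 1 mm of the expected seated height. I pressed to about 16 N at contact, eased that to about 5 N, and let go. Fits of the stem, collar and plate afterwards agreed within 1 mm, so the set was seated and upright.
- **Outer lid:** I gripped it by the collar (43 mm reading for a 44 mm collar) and lifted it straight up. It is held level and still, with its skirt about 80 mm above the stem top by arithmetic. Both cameras show a clear gap and the inner lid still seated flat on the tin.
- **Bystanders:** the jar, canister, spoon, dish, timer and the coloured lids look unmoved in the final pictures.

**Disagreements:** the first position fixes from the two fixed cameras differed by up to 17 mm, so I used the wrist-camera fixes. Those agreed within about 1–2 mm, though the rim diameters came out up to 6% small.

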